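Refit the projector's control board and clamp it to the first click

ROBOT

A 6-joint arm with a two-finger parallel gripper is mounted at the origin on the work surface. World frame = base frame: x ahead of the robot, y to its left, z up, the work surface at z = 0. Lengths are in m, angles in degrees, forces in N, time in s.
With the tool pointing down it reaches from about 0.35 to 0.875 m from the base axis. Payload 4.2 kg.
Tool frame: the origin (TCP) lies on the centre line of the jaws, within the pads' length; the fingertips stand 19 mm ahead of it and the grasp point (between the pads) is the TCP; z points along the fingers, y is the line along which they close (so a half turn about z gives the same grasp; the last joint's range is limited). The gripper opens to 87 mm and grips with 3 to 60 N. Pads are 19 mm wide; open, the fingers measure 117 mm over their backs; the gripper's body (75 mm by 190 mm) begins 51 mm behind the grasp point.
Start: joints at [-56.918, 22.042, 0.453, 0, -68.411, -14.817], TCP at [0.196, -0.593, 0.242] pointing down, gripper open.
Joint ranges: [-179.83, 179.83], [-69.29, 118.12], [-61.27, 80.66], [-181.25, 117.63], [-171.15, -9.14], [-177.46, 177.46]. Speed limits (degrees/s): [159.86, 159.86, 180, 180, 180, 180].

INTERFACE

Orientations are given as a 3x3 rotation matrix whose columns are the frame's x, y, z axes.
In Python, from station import sense, capture, finish_job, search_frame, masks_of gives the robot as it stands.
- The arm moves only by the tool drive_tool, never from a script. Its argument "rows" is a list of rows, each a list of 7 numbers: the opening in per cent of the stroke, from 0 (shut) to 100 (fully open), then the shift along the world's x, y, z in mm, then the turn, a rotation vector about the world's x, y, z in rad. In form: [[fingers, dx, dy, dz, wx, wy, wz], ...]. A call has 1 to 5 rows; each row shifts and turns the commanded pose from where the row before left it; what a row does not reach is not made up. A row lasts 1/12 s, in which the tool goes at most 41.7 mm and 7.16 degrees, less where a joint would pass 70% of its speed; a pose out of reach is approached as far as the arm can. A call is refused whole if a number of a shift passes 41.7 or a number of a turn 0.125, either way. A call with a gripper value outside its range is refused whole. The fingers move at their own pace and stop on an object; the grip force is fixed at half the most. Time passes only in rows, so rows that do not move let the fingers close. It gives the time, the measured TCP pose, the force, the opening and the grip force at its end, in the units of the state.
- sense(): the state, without advancing time (a new reading comes with each control period).
- capture(name): name is "scene" or "side" or "wrist"; returns a dict with "frame" (384x512x3 uint8, red, green, blue), "z_map" (384x512 float32, m along the optical axis (not along the pixel's ray), 0 where there is no reading), "fx", "fy", "cx", "cy" (pixels), "R" (3x3) and "t" (3): a world point X has camera coordinates R X + t; the wrist camera has in their place "T_tool_cam" (4x4, takes a point from camera to tool coordinates, whose origin is the TCP and whose axes are the flange's). Camera axes: x right, y down, z forward; pixel columns grow to the right and rows downward; lengths in m; the calibration is good to about 2 mm. A picture is of the moment at which its call begins: read the wrist's pose just before it.
- finish_job(): hands the job in; it is judged then, once.
Trained networks look in a picture, given as the dict that the camera call returned (one of the last four; its "shot" number tells which), for a name from the list of things; names that differ only in an ending like _2 or _b are one class to them, and where a whole thing is asked for, a point or a joint stands for the part that bears it (a point fixed in the world has none). Each returns a list of dicts, best first, with "p" (0 to 1); they miss things now and then, are a little off and sometimes report something else, mostly with a low value. They report only what shows in the picture. A call takes as long as a camera call.
- search_frame(label, picture): "xy" ([column, row] in pixels, amid what is visible of it).
- masks_of(label, picture): "region" (384x512 bool, what is visible of it) and "xy" ([column, row] in pixels, amid what is visible of it).
The state is a dict: "time_s": time; "joints": joint angles; "joint_velocities": joint speeds; "effort": joint torques, N m; "tcp_pos": TCP position; "ee_rot": TCP orientation; "wrist_force": force on the tool from outside, world axes, zero at the start; "moment": the same for the moment, N m; "gripper_width": opening from 0.0 (shut) to 1.0 (fully open); "gripper_force": force on a finger pad.
Only numpy, scipy, OpenCV 4.12 (cv2) and the standard library are available. Lean on these libraries where they do the work, as an engineer would, in place of code of your own. Each camera call takes 0.05 s, during which the arm holds its last target. There are 200 camera calls.

TASK

Refit the control board in the open projector chassis: press it down on its snap standoffs until its left and right sides have both clicked home. Then tighten the edge clamp beside it by swinging its red-gripped lever clockwise (seen from above) until the torque clutch clicks, stop at the first click, and let go. Leave the screwdriver, film reel and spray can alone.

Things in the scene. Friction and masses are not known exactly. Their poses are not given: they have to be found in the camera images.
- chassis: fixed grey-green tray, 170 mm (x) by 360 mm (y), rim 18 mm high; origin: centre of its underside on the bench, z up; yaw within 0.3 rad. Green circuit board, 110 x 116 x 3 mm, centred at chassis (0, 90 mm) over white barbed standoffs at x -45 and 45, y 140 (left pair) and 40 mm (right pair); parts on it up to 19 mm tall. Grey clamp housing 70 x 70 mm, 48 mm high, at (0, -100 mm), its jaw against the board's rail
- left_pad (a point): centre of the white bare pad (36 mm along chassis x, 28 mm along y) on top of the board between the two left standoffs, at chassis (0, 124 mm); 33 mm above the bench at the start, 23 mm once that side is home
- right_pad (a point): the same pad between the two right standoffs, at chassis (0, 56 mm); an aluminium heat-sink rail, up to 19 mm above the board, begins 24 mm to the right of it
- board_left (a joint): how far the left side has gone down: 0 = up on the barbs, 0.1 rad = fully home, 10 mm lower. Pressed down on the left pad it gives way at 7 to 9 N; past halfway it snaps home and stays. Let go earlier, it rises again. The sides move independently
- board_right (a joint): the same for the right side of the board, pressed on the right pad
- clamp_axis (a point): point on the vertical turning axis of the clamp's lever, 95 mm above the bench, at the height of lever_grip
- lever_grip (a point): middle of the upright round red grip (22 mm diameter, from 69 to 115 mm above the bench) at the end of a steel lever, 100 mm from its axis; arm 60 to 69 mm above the bench. It starts pointing between chassis +x and 1.1 rad clockwise of it. Swung clockwise from above it drags lightly (3 N) until the clamp is tight, after an unmarked 0.6 to 1.1 rad; then the clutch resists
- clutch (a joint): slip of the lever over the black disc under it: 0 until tight (yellow pointer, opposite the arm, at the white mark). Then it resists with up to 9.5 N at the grip and springs back if let go, until past 0.2 rad it snaps on by itself to 0.4 rad (green mark) and stays: the first click. Forced on, it resists as before and past 0.6 rad clicks again to 0.8 rad (red mark): overtightened
- screwdriver: loose screwdriver with red handle, 190 mm long, lying beyond the chassis (+x); leave it
- reel: loose grey film reel, 120 mm diameter, 19 mm high, lying flat beyond the chassis; leave it
- spray: small loose spray can, 54 mm diameter, 100 mm high, standing left of the chassis; leave it

How it is judged:
By the outcome, as a careful person would: the job done as asked, in the order asked, and still so for the second after the job is handed in, with the robot touching nothing.
It also fails if it takes over 59 s, if anything falls off the work surface, if the arm or the gripper's body presses on something with over 40 N, if the wrist force passes 120 N, or if a joint passes its speed limit or range.

## Working session

There is one attempt and no reset: what is moved stays moved. The work goes in short steps, Python scripts to look and compute and a tool call to move; the robot and the scene stay as the last step left them, time stands still between calls to the robot, and variables do not carry over. Pictures are saved under pics/ and viewed, at most 10 in all, crops included, and the job is handed in when it is done.

Besides the shell and the picture viewer there is one more tool, called after "Request:" by a JSON object that holds its "op" and its "data", one argument or row to a line. drive_tool: Moves the arm, as the interface text tells. Its arguments: {"type":"object","properties":{"rows":{"type":"array"}},"required":["rows"]}

```bash
mkdir -p pics
cat > h.py <<'E'
import numpy as np, cv2
from station import *
def cap(n):
    s=sense(); c=capture(n)
    if n=="wrist":
        T=np.eye(4);T[:3,:3]=s["ee_rot"];T[:3,3]=s["tcp_pos"]
        c["W"]=T@np.array(c["T_tool_cam"])
    else:
        R=np.array(c["R"]);T=np.eye(4);T[:3,:3]=R.T;T[:3,3]=-R.T@np.array(c["t"]);c["W"]=T
    return c
def pts(c):
    v,u=np.mgrid[:384,:512];z=c["z_map"]
    P=np.stack([(u-c["cx"])/c["fx"]*z,(v-c["cy"])/c["fy"]*z,z],-1)
    return P@c["W"][:3,:3].T+c["W"][:3,3]
E
cat > a.py <<'E'
from h import *
for n in ("scene","side"):
    c=cap(n);P=pts(c);cv2.imwrite(f"pics/{n}0.png",c["frame"][...,::-1])
    for l in ("chassis","left_pad","right_pad","lever_grip","clamp_axis","clutch","spray","reel","screwdriver"):
        for r in masks_of(l,c)[:1]:
            m=r["region"]&(c["z_map"]>0)
            print(n,l,round(r["p"],2),np.round(r["xy"]),np.round(np.median(P[m],0),3) if m.any() else None,m.sum())
        for r in search_frame(l,c)[:1]:
            x,y=np.int32(r["xy"]);print("   sf",round(r["p"],2),x,y,np.round(P[y,x],3))
    print({k:c[k] for k in("fx",)},np.round(c["W"],2).tolist())
print(sense()["time_s"])
E
python3 a.py
```

```text
sf 0.94 239 173 [0.598 0.072 0.03 ]
scene left_pad 0.91 [260. 180.] [0.59  0.123 0.032] 3008
   sf 0.81 262 181 [0.592 0.124 0.033]
scene right_pad 0.79 [262. 178.] [0.59  0.123 0.032] 3216
   sf 0.68 238 171 [0.595 0.068 0.03 ]
scene lever_grip 0.78 [175. 127.] [ 0.597 -0.086  0.068] 827
   sf 0.67 173 128 [ 0.558 -0.137  0.008]
scene clamp_axis 0.66 [239. 167.] [0.586 0.068 0.016] 11668
   sf 0.83 238 168 [0.595 0.069 0.042]
scene clutch 0.93 [172. 126.] [ 0.603 -0.086  0.068] 714
   sf 0.69 173 127 [ 0.558 -0.137  0.011]
scene spray 0.96 [327. 238.] [0.657 0.295 0.089] 1375
   sf 0.83 327 236 [0.666 0.292 0.098]
scene reel 0.89 [214. 260.] [0.772 0.128 0.014] 3235
   sf 0.88 213 259 [0.774 0.129 0.018]
scene screwdriver 0.86 [128. 196.] [ 0.756 -0.092  0.021] 712
   sf 0.96 129 197 [ 0.755 -0.089  0.021]
{'fx': 357.6212143024504} [[-0.52, 0.73, -0.44, 0.93], [0.85, 0.44, -0.28, 0.33], [-0.01, -0.52, -0.85, 0.64], [0.0, 0.0, 0.0, 1.0]]
   sf 0.74 248 293 [ 0.54  -0.042  0.071]
side left_pad 0.63 [241. 233.] [0.586 0.116 0.035] 2597
   sf 0.56 241 234 [0.583 0.121 0.035]
side right_pad 0.78 [242. 234.] [0.586 0.116 0.035] 2529
   sf 0.59 243 234 [0.587 0.12  0.034]
side lever_grip 0.67 [293. 304.] [ 0.597 -0.088  0.071] 1316
   sf 0.77 288 303 [ 0.592 -0.079  0.07 ]
side clamp_axis 0.71 [250. 296.] [ 0.558 -0.024  0.013] 16302
   sf 0.6 249 295 [ 0.54  -0.047  0.072]
side clutch 0.75 [292. 306.] [ 0.595 -0.087  0.071] 1252
   sf 0.58 291 306 [ 0.595 -0.085  0.069]
side spray 0.62 [241. 170.] [0.637 0.273 0.067] 1124
   sf 0.55 241 172 [0.632 0.268 0.068]
side reel 0.68 [242. 168.] [0.636 0.273 0.066] 1130
   sf 0.97 324 221 [0.762 0.117 0.018]
side screwdriver 0.59 [376. 305.] [ 0.751 -0.102  0.023] 1040
   sf 0.89 379 302 [ 0.753 -0.1    0.027]
{'fx': 434.96529494788984} [[0.94, -0.2, 0.28, 0.39], [-0.34, -0.6, 0.72, -0.45], [0.02, -0.77, -0.63, 0.63], [0.0, 0.0, 0.0, 1.0]]
1.9
```

View pics/scene0.png

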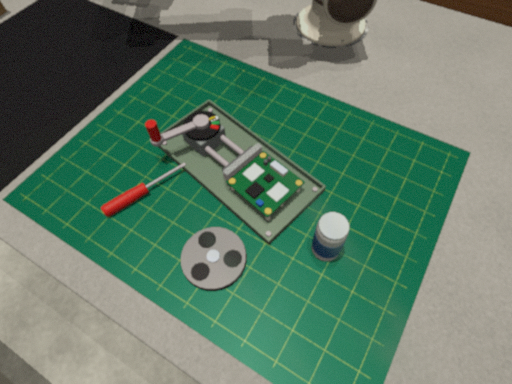

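View pics/side0.png

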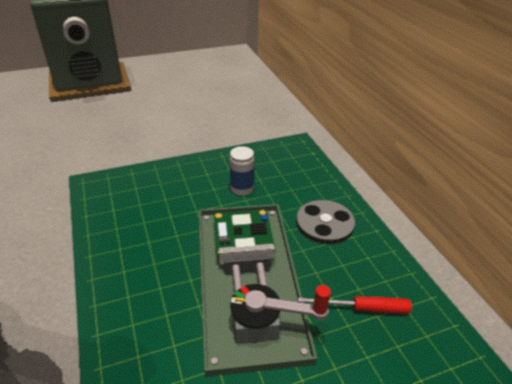

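The scene picture shows the board at about (262,182), with its pads at (254,172) right and (277,190) left. The lever hub is at (202,122) and the red grip at (153,131). In the side view, the pads are at (245,243) and (242,219), the hub at (256,300) and the grip at (322,298).

```bash
cat > b.py <<'E'
from h import *
for n in ("scene","side"):
    c=cap(n);P=pts(c);f=c["frame"].astype(int);hsv=cv2.cvtColor(c["frame"],cv2.COLOR_RGB2HSV)
    reg=(abs(P[...,0]-.58)<.12)&(P[...,1]>-.2)&(P[...,1]<.2)&(c["z_map"]>0)
    w=reg&(f.min(-1)>150)&(hsv[...,1]<50)&(P[...,2]>.02)
    k,L,S,C=cv2.connectedComponentsWithStats(w.astype(np.uint8))
    for i in range(1,k):
        if S[i,4]>25: print(n,"white",np.round(C[i]),S[i,4],np.round(P[L==i].mean(0),4))
    r=(f[...,0]>110)&(f[...,1]<70)&(f[...,2]<70)&(P[...,2]>.05)&reg
    k,L,S,C=cv2.connectedComponentsWithStats(r.astype(np.uint8))
    for i in range(1,k):
        if S[i,4]>15: print(n,"red",np.round(C[i]),S[i,4],np.round(P[L==i].mean(0),4),P[L==i].max(0),P[L==i].min(0))
    g=reg&(P[...,2]>.012)&(P[...,2]<.024)
    q=P[reg&(P[...,2]>.010)&(P[...,2]<.13)][:,:2].astype(np.float32)
    # rim/tray
    gg=reg&(P[...,2]>.003)&(P[...,2]<.025)&(hsv[...,1]<90)
    k,L,S,C=cv2.connectedComponentsWithStats(gg.astype(np.uint8))
    i=1+S[1:,4].argmax(); print("tray",S[i,4],cv2.minAreaRect(P[L==i][:,:2].astype(np.float32)*1000))
E
python3 b.py
```

```text
scene white [188. 125.] 297 [ 0.5713 -0.0698  0.0679]
scene white [232. 144.] 80 [0.5417 0.0181 0.0295]
scene white [242. 159.] 193 [0.5753 0.0659 0.0496]
scene white [217. 156.] 87 [0.5843 0.0074 0.0297]
scene white [279. 167.] 108 [0.5499 0.1379 0.0409]
scene white [253. 172.] 206 [0.5812 0.0958 0.0314]
scene white [277. 191.] 224 [0.5965 0.162  0.0315]
scene red [151. 124.] 74 [ 0.6343 -0.1037  0.1124] [ 0.64356015 -0.09530751  0.11509923] [ 0.62428553 -0.11390112  0.1081808 ]
scene red [214. 127.] 35 [ 0.5391 -0.0267  0.0576] [ 0.54428608 -0.01778029  0.06010415] [ 0.53150114 -0.03765189  0.05415659]
tray 865 ((667.482666015625, 29.447097778320312), (340.6185607910156, 94.85407257080078), 81.7603530883789)
side white [241. 219.] 163 [0.5969 0.1622 0.0344]
side white [222. 229.] 98 [0.5499 0.1378 0.0435]
side white [245. 245.] 306 [0.5783 0.0825 0.0441]
side white [261. 273.] 48 [0.586  0.0183 0.0332]
side white [237. 276.] 51 [0.543  0.0268 0.033 ]
side white [273. 302.] 532 [ 0.5709 -0.071   0.071 ]
side red [323. 291.] 150 [ 0.633  -0.1071  0.1157] [ 0.64394893 -0.09509231  0.11802052] [ 0.62319885 -0.11686705  0.11248364]
side red [244. 289.] 43 [ 0.5392 -0.0256  0.0607] [ 0.54505176 -0.01936617  0.06386579] [ 0.53291063 -0.03140264  0.05801378]
tray 6926 ((564.6973266601562, 25.603256225585938), (330.4097900390625, 170.70433044433594), 77.451171875)
```

Run:
```python
from h import *
s=sense();R=np.array(s["ee_rot"]);print(np.round(R,3),np.arctan2(R[1,1],R[0,1]),s["tcp_pos"],s["wrist_force"],s["time_s"])
```

```text
[[-0.95  -0.313  0.   ]
 [-0.313  0.95  -0.   ]
 [-0.    -0.    -1.   ]] 1.8895672895052553 [ 0.19590603 -0.59349164  0.24154683] [ 0.2363545  -0.28479046  0.3379403 ] 2.0
```

Request:
{"op": "drive_tool", "data": {
  "rows": [
    [0,16,30.2,-1,0,0,0.041],
    [0,16,30.2,-1,0,0,0.041],
    [0,16,30.2,-1,0,0,0.041],
    [0,16,30.2,-1,0,0,0.041],
    [0,16,30.2,-1,0,0,0.041]
  ]
}}

```text
time_s: 2.42
tcp_pos: [0.2763, -0.4412, 0.2366]
ee_rot: [[-0.865, -0.501, 0.0], [-0.501, 0.865, -0.0], [-0.0, -0.0, -1.0]]
wrist_force: [0.7, 0.5, 0.3]
gripper_width: 0.71
gripper_force: 0.0
```

Request:
{"op": "drive_tool", "data": {
  "rows": [
    [0,16,30.2,-1,0,0,0.041],
    [0,16,30.2,-1,0,0,0.041],
    [0,16,30.2,-1,0,0,0.041],
    [0,16,30.2,-1,0,0,0.041],
    [0,16,30.2,-1,0,0,0.041]
  ]
}}

```text
time_s: 2.83
tcp_pos: [0.3564, -0.29, 0.2319]
ee_rot: [[-0.745, -0.667, 0.001], [-0.667, 0.745, -0.0], [-0.0, -0.001, -1.0]]
wrist_force: [0.1, -0.9, -0.1]
gripper_width: 0.326
gripper_force: 0.0
```

Request:
{"op": "drive_tool", "data": {
  "rows": [
    [0,16,30.2,-1,0,0,0.041],
    [0,16,30.2,-1,0,0,0.041],
    [0,16,30.2,-1,0,0,0.041],
    [0,16,30.2,-1,0,0,0.041],
    [0,16,30.2,-1,0,0,0.041]
  ]
}}

```text
time_s: 3.25
tcp_pos: [0.4364, -0.1388, 0.2269]
ee_rot: [[-0.593, -0.805, 0.001], [-0.805, 0.593, -0.0], [-0.001, -0.001, -1.0]]
wrist_force: [0.1, -0.9, -0.1]
gripper_width: 0.018
gripper_force: 0.0
```

Request:
{"op": "drive_tool", "data": {
  "rows": [
    [0,16,30.2,-1,0,0,0.041],
    [0,16,30.2,-1,0,0,0.041],
    [0,16,30.2,-1,0,0,0.041],
    [0,16,30.2,-1,0,0,0.041],
    [0,16,30.2,-1,0,0,0.041]
  ]
}}

```text
time_s: 3.67
tcp_pos: [0.5164, 0.0122, 0.2218]
ee_rot: [[-0.416, -0.909, 0.001], [-0.909, 0.416, 0.0], [-0.0, -0.001, -1.0]]
wrist_force: [1.3, -0.7, 0.1]
gripper_width: 0.006
gripper_force: 0.0
```

Request:
{"op": "drive_tool", "data": {
  "rows": [
    [0,16,30.2,-1,0,0,0.041],
    [0,16,30.2,-1,0,0,0.041],
    [0,16,30.2,-1,0,0,0.041],
    [0,16,30.2,-1,0,0,0.041],
    [0,16,30.2,-1,0,0,0.041]
  ]
}}

```text
time_s: 4.08
tcp_pos: [0.5965, 0.1632, 0.2166]
ee_rot: [[-0.223, -0.975, 0.0], [-0.975, 0.223, 0.0], [-0.0, -0.0, -1.0]]
wrist_force: [0.4, -0.2, -0.7]
gripper_width: 0.004
gripper_force: 0.0
```

Request:
{"op": "drive_tool", "data": {
  "rows": [
    [0,0,0,0,0,0,0]
  ]
}}

```text
time_s: 4.17
tcp_pos: [0.5983, 0.1662, 0.2154]
ee_rot: [[-0.22, -0.976, 0.002], [-0.976, 0.22, 0.001], [-0.001, -0.001, -1.0]]
wrist_force: [0.0, -0.2, -0.1]
gripper_width: -0.0
gripper_force: 0.0
```

Run:
```python
from h import *
c=cap("wrist");P=pts(c);cv2.imwrite("pics/w1.png",c["frame"][...,::-1]);f=c["frame"].astype(int);hsv=cv2.cvtColor(c["frame"],cv2.COLOR_RGB2HSV)
w=(f.min(-1)>130)&(hsv[...,1]<60)&(P[...,2]>.02)&(P[...,2]<.06)
k,L,S,C=cv2.connectedComponentsWithStats(w.astype(np.uint8))
for i in range(1,k):
    if S[i,4]>60: print(np.round(C[i]),S[i,4],np.round(P[L==i].mean(0),4),[ [round(float(x),3) for x in a] if np.ndim(a) else round(float(a),3) for a in cv2.minAreaRect(P[L==i][:,:2].astype(np.float32))])
s=sense();print(s["tcp_pos"],s["wrist_force"],s["gripper_width"])
```

```text
[260.  42.] 2087 [0.5659 0.0322 0.0337] [[0.564, 0.026], [0.067, 0.084], 76.716]
[260.  79.] 1357 [0.5741 0.0673 0.0487] [[0.573, 0.066], [0.015, 0.101], 76.759]
[260. 108.] 880 [0.5803 0.096  0.0327] [[0.58, 0.097], [0.029, 0.036], 77.326]
[295. 140.] 447 [0.5494 0.1384 0.0421] [[0.549, 0.14], [0.039, 0.016], 77.301]
[260. 168.] 690 [0.5955 0.1621 0.0327] [[0.596, 0.162], [0.027, 0.036], 77.274]
[0.59677177 0.16405551 0.21546334] [-0.73764911 -0.4432245  -0.58744839] 0.007141978199372113
```

View pics/w1.png

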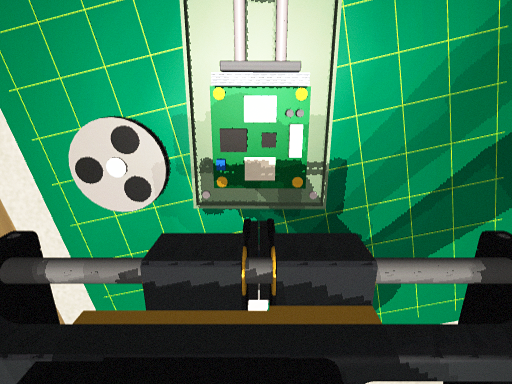

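The wrist view shows the right pad at (260,108) and the left pad at (260,168), matching the earlier positions. I'll press the left pad first.

Request:
{"op": "drive_tool", "data": {
  "rows": [
    [0,-1,-2,-40,0,0,0],
    [0,0,0,-40,0,0,0],
    [0,0,0,-40,0,0,0],
    [0,0,0,-30,0,0,0],
    [0,0,0,0,0,0,0]
  ]
}}

```text
time_s: 4.63
tcp_pos: [0.5899, 0.1565, 0.0599]
ee_rot: [[-0.228, -0.974, -0.013], [-0.974, 0.228, -0.006], [0.009, 0.012, -1.0]]
wrist_force: [-1.0, 0.2, -1.0]
gripper_width: 0.003
gripper_force: 0.0
```

Request:
{"op": "drive_tool", "data": {
  "rows": [
    [0,0,0,-6,0,0,0],
    [0,0,0,-4,0,0,0],
    [0,0,0,-4,0,0,0],
    [0,0,0,0,0,0,0]
  ]
}}

```text
time_s: 4.97
tcp_pos: [0.5955, 0.1598, 0.0539]
ee_rot: [[-0.225, -0.974, 0.002], [-0.974, 0.225, 0.001], [-0.002, -0.002, -1.0]]
wrist_force: [0.6, 0.2, 0.0]
gripper_width: 0.004
gripper_force: 0.0
```

Request:
{"op": "drive_tool", "data": {
  "rows": [
    [0,0,1,-2,0,0,0],
    [0,0,0,-2,0,0,0],
    [0,0,0,-2,0,0,0],
    [0,0,0,0,0,0,0]
  ]
}}

```text
time_s: 5.3
tcp_pos: [0.5958, 0.161, 0.0486]
ee_rot: [[-0.225, -0.974, 0.003], [-0.974, 0.225, 0.001], [-0.002, -0.003, -1.0]]
wrist_force: [-0.7, -0.3, 0.4]
gripper_width: 0.003
gripper_force: 0.0
```

Request:
{"op": "drive_tool", "data": {
  "rows": [
    [0,0,0,-2,0,0,0],
    [0,0,0,-2,0,0,0],
    [0,0,0,0,0,0,0]
  ]
}}

```text
time_s: 5.55
tcp_pos: [0.5957, 0.1609, 0.0442]
ee_rot: [[-0.224, -0.975, 0.002], [-0.975, 0.224, 0.0], [-0.001, -0.002, -1.0]]
wrist_force: [-0.8, -0.6, 6.2]
gripper_width: 0.006
gripper_force: 3.1
```

Request:
{"op": "drive_tool", "data": {
  "rows": [
    [0,0,0,-2,0,0,0],
    [0,0,0,0,0,0,0]
  ]
}}

```text
time_s: 5.72
tcp_pos: [0.5959, 0.1609, 0.0435]
ee_rot: [[-0.224, -0.975, 0.003], [-0.975, 0.224, 0.0], [-0.001, -0.002, -1.0]]
wrist_force: [-3.3, -1.2, 12.1]
gripper_width: 0.004
gripper_force: 6.1
```

Request:
{"op": "drive_tool", "data": {
  "rows": [
    [0,0,0,-2,0,0,0],
    [0,0,0,0,0,0,0]
  ]
}}

```text
time_s: 5.88
tcp_pos: [0.5961, 0.1608, 0.0428]
ee_rot: [[-0.223, -0.975, 0.003], [-0.975, 0.223, -0.0], [-0.0, -0.003, -1.0]]
wrist_force: [-5.8, -1.8, 19.6]
gripper_width: 0.004
gripper_force: 9.9
```

Request:
{"op": "drive_tool", "data": {
  "rows": [
    [0,0,0,-2,0,0,0],
    [0,0,0,0,0,0,0]
  ]
}}

```text
time_s: 6.05
tcp_pos: [0.5962, 0.1608, 0.0421]
ee_rot: [[-0.223, -0.975, 0.003], [-0.975, 0.223, -0.0], [-0.0, -0.003, -1.0]]
wrist_force: [-8.4, -0.6, 27.5]
gripper_width: 0.006
gripper_force: 13.3
```

Request:
{"op": "drive_tool", "data": {
  "rows": [
    [0,0,0,30,0,0,0],
    [0,0,0,40,0,0,0],
    [0,0,0,40,0,0,0],
    [0,0,0,40,0,0,0],
    [0,0,0,0,0,0,0]
  ]
}}

```text
time_s: 6.47
tcp_pos: [0.5995, 0.1622, 0.1963]
ee_rot: [[-0.223, -0.975, 0.017], [-0.975, 0.223, 0.006], [-0.01, -0.015, -1.0]]
wrist_force: [1.0, 0.1, 0.6]
gripper_width: 0.007
gripper_force: 0.0
```

```bash
cat > w.py <<'E'
from h import *
c=cap("wrist");P=pts(c);f=c["frame"].astype(int);hsv=cv2.cvtColor(c["frame"],cv2.COLOR_RGB2HSV)
w=(f.min(-1)>130)&(hsv[...,1]<60)&(P[...,2]>.015)&(P[...,2]<.06)
k,L,S,C=cv2.connectedComponentsWithStats(w.astype(np.uint8))
for i in range(1,k):
    if S[i,4]>60: print(np.round(C[i]),S[i,4],np.round(P[L==i].mean(0),4))
c=cap("scene");P=pts(c)
for u,v in ((253,172),(277,191)): print(np.round(np.median(P[v-4:v+5,u-4:u+5],(0,1)),4))
s=sense();print(s["tcp_pos"],s["wrist_force"],s["time_s"])
E
python3 w.py
```

```text
[187.  95.] 659 [0.6587 0.0659 0.0174]
[264.  44.] 2335 [0.5662 0.0347 0.0341]
[343.  77.] 560 [0.4925 0.084  0.0176]
[264.  82.] 1569 [0.5741 0.0695 0.0497]
[264. 111.] 960 [0.5806 0.0968 0.0309]
[115. 169.] 4089 [0.7665 0.123  0.0159]
[301. 144.] 477 [0.5494 0.1384 0.037 ]
[264. 172.] 659 [0.5953 0.1621 0.0243]
[0.5807 0.0956 0.0293]
[0.5918 0.1591 0.0237]
[0.59568374 0.16114017 0.18877715] [ 0.01240122  0.43716034 -2.48775095] 6.5667
```

The left side is home, with its pad now at about 24 mm. Now the right pad.

Request:
{"op": "drive_tool", "data": {
  "rows": [
    [0,-7.5,-32,-20,0,0,0],
    [0,-7.5,-32,-35,0,0,0],
    [0,0,0,-35,0,0,0],
    [0,0,0,-30,0,0,0],
    [0,0,0,0,0,0,0]
  ]
}}

```text
time_s: 6.98
tcp_pos: [0.5752, 0.0981, 0.0633]
ee_rot: [[-0.228, -0.974, -0.016], [-0.974, 0.228, -0.005], [0.009, 0.014, -1.0]]
wrist_force: [-1.1, -0.7, -0.7]
gripper_width: 0.003
gripper_force: 0.0
```

Request:
{"op": "drive_tool", "data": {
  "rows": [
    [0,0,0,-6,0,0,0],
    [0,0,0,-6,0,0,0],
    [0,0,0,0,0,0,0],
    [0,0,0,0,0,0,0]
  ]
}}

```text
time_s: 7.32
tcp_pos: [0.5816, 0.1014, 0.0602]
ee_rot: [[-0.224, -0.974, 0.002], [-0.975, 0.224, 0.001], [-0.001, -0.002, -1.0]]
wrist_force: [0.3, 0.3, -0.1]
gripper_width: 0.005
gripper_force: 0.0
```

Request:
{"op": "drive_tool", "data": {
  "rows": [
    [0,-1,-4.5,-3,0,0,0],
    [0,0,0,-3,0,0,0],
    [0,0,0,-3,0,0,0],
    [0,0,0,-1,0,0,0],
    [0,0,0,0,0,0,0]
  ]
}}

```text
time_s: 7.73
tcp_pos: [0.5803, 0.0961, 0.0508]
ee_rot: [[-0.224, -0.975, 0.001], [-0.975, 0.224, -0.0], [0.0, -0.001, -1.0]]
wrist_force: [-3.5, -0.6, 8.6]
gripper_width: 0.003
gripper_force: 3.9
```

Request:
{"op": "drive_tool", "data": {
  "rows": [
    [0,0,0,-2,0,0,0],
    [0,0,0,-2,0,0,0],
    [0,0,0,0,0,0,0]
  ]
}}

```text
time_s: 7.98
tcp_pos: [0.5798, 0.0962, 0.0454]
ee_rot: [[-0.225, -0.974, 0.0], [-0.974, 0.225, 0.0], [-0.0, -0.0, -1.0]]
wrist_force: [0.2, 0.0, -0.3]
gripper_width: 0.001
gripper_force: 0.0
```

Request:
{"op": "drive_tool", "data": {
  "rows": [
    [0,0,0,-2,0,0,0],
    [0,0,0,0,0,0,0]
  ]
}}

```text
time_s: 8.15
tcp_pos: [0.5796, 0.0962, 0.0426]
ee_rot: [[-0.225, -0.974, -0.001], [-0.974, 0.225, -0.0], [0.0, 0.001, -1.0]]
wrist_force: [0.5, 0.5, 0.1]
gripper_width: 0.005
gripper_force: 0.0
```

Request:
{"op": "drive_tool", "data": {
  "rows": [
    [0,0,0,-2,0,0,0],
    [0,0,0,0,0,0,0]
  ]
}}

```text
time_s: 8.32
tcp_pos: [0.58, 0.0962, 0.042]
ee_rot: [[-0.225, -0.974, -0.0], [-0.974, 0.225, -0.001], [0.001, 0.0, -1.0]]
wrist_force: [-3.4, 0.4, 7.0]
gripper_width: 0.004
gripper_force: 3.4
```

Request:
{"op": "drive_tool", "data": {
  "rows": [
    [0,0,0,-2,0,0,0],
    [0,0,0,-2,0,0,0],
    [0,0,0,0,0,0,0]
  ]
}}

```text
time_s: 8.57
tcp_pos: [0.5802, 0.0963, 0.0412]
ee_rot: [[-0.223, -0.975, 0.001], [-0.975, 0.223, -0.001], [0.001, -0.001, -1.0]]
wrist_force: [-9.2, -0.9, 24.7]
gripper_width: 0.004
gripper_force: 12.4
```

Request:
{"op": "drive_tool", "data": {
  "rows": [
    [0,0,0,30,0,0,0],
    [0,0,0,40,0,0,0],
    [0,0,0,40,0,0,0],
    [0,0,0,40,0,0,0],
    [0,0,0,0,0,0,0]
  ]
}}

```text
time_s: 8.98
tcp_pos: [0.5847, 0.0975, 0.1965]
ee_rot: [[-0.223, -0.975, 0.017], [-0.975, 0.223, 0.004], [-0.008, -0.016, -1.0]]
wrist_force: [0.9, -0.2, 1.5]
gripper_width: 0.008
gripper_force: 0.0
```

```bash
python3 w.py; python3 b.py | grep -E "scene (red|white)"; python3 -c "
from h import *
s=sense();print(s['joints'],s['tcp_pos'])"
```

```text
[343.  78.] 563 [0.4777 0.0196 0.0176]
[167.  73.] 1174 [ 0.6574 -0.0258  0.0186]
[299.  18.] 131 [ 0.5184 -0.0391  0.059 ]
[232.  46.] 104 [ 0.5818 -0.0332  0.047 ]
[297.  46.] 96 [ 0.523  -0.0191  0.0471]
[243.  92.] 812 [0.5827 0.0082 0.0303]
[285.  92.] 802 [0.5402 0.0184 0.0304]
[265. 134.] 572 [0.5695 0.054  0.0395]
[263. 149.] 1283 [0.5748 0.0687 0.0381]
[264. 171.] 700 [0.5804 0.0966 0.0227]
[121. 217.] 3011 [0.7672 0.1165 0.0159]
[298. 202.] 350 [0.5495 0.1386 0.0324]
[265. 219.] 157 [0.5916 0.1557 0.0228]
[0.5762 0.0923 0.0216]
[0.5906 0.1581 0.0215]
[0.58075163 0.09671801 0.18922554] [-0.13442772 -0.643212   -1.52652552] 9.0833
scene white [183. 128.] 262 [ 0.581  -0.0748  0.0675]
scene white [233. 145.] 91 [0.5425 0.0208 0.0295]
scene white [216. 155.] 108 [0.5838 0.005  0.0295]
scene white [242. 162.] 200 [0.5751 0.0672 0.0398]
scene white [278. 198.] 80 [0.6043 0.1675 0.0217]
scene red [151. 125.] 74 [ 0.6354 -0.1028  0.1121] [ 0.64360365 -0.09524798  0.11485256] [ 0.62551457 -0.11251151  0.10693296]
[ 2.51981872e+01  2.09873390e+01 -9.57362430e+00 -4.16920300e-02
 -5.95554525e+01 -3.82055192e+01] [0.5790931  0.09607179 0.18599657]
```

Both sides are home: the pads read about 23 mm and hold there with the tool away. Next I'll put the closed fingers behind the red grip, on its counter-clockwise side, and push the lever round its arc.

Request:
{"op": "drive_tool", "data": {
  "rows": [
    [0,14,-35,0,0,0,-0.056],
    [0,14,-35,0,0,0,-0.056],
    [0,14,-35,0,0,0,-0.056],
    [0,14,-35,0,0,0,-0.056],
    [0,14,-35,0,0,0,-0.056]
  ]
}}

```text
time_s: 9.6
tcp_pos: [0.6494, -0.0803, 0.1846]
ee_rot: [[-0.488, -0.873, -0.004], [-0.873, 0.488, -0.0], [0.002, 0.004, -1.0]]
wrist_force: [1.1, 0.8, 0.5]
gripper_width: 0.005
gripper_force: 0.0
```

Request:
{"op": "drive_tool", "data": {
  "rows": [
    [0,0,0,0,0,0,0],
    [0,0,0,0,0,0,0]
  ]
}}

```text
time_s: 9.77
tcp_pos: [0.6492, -0.0808, 0.1841]
ee_rot: [[-0.489, -0.873, -0.005], [-0.873, 0.489, -0.0], [0.003, 0.004, -1.0]]
wrist_force: [0.2, 0.4, -0.5]
gripper_width: 0.005
gripper_force: 0.0
```

Run:
```python
from h import *
s=sense();print(s["tcp_pos"],np.round(s["ee_rot"],3).tolist(),s["wrist_force"])
c=cap("side");P=pts(c);f=c["frame"].astype(int);cv2.imwrite("pics/s2.png",c["frame"][...,::-1])
r=(f[...,0]>110)&(f[...,1]<70)&(f[...,2]<70)&(P[...,2]>.105)&(P[...,2]<.13)
print(P[r].max(0),P[r].min(0))
```

```text
[ 0.64920459 -0.08077438  0.18406235] [[-0.489, -0.873, -0.005], [-0.873, 0.489, -0.0], [0.003, 0.004, -1.0]] [ 0.15197857  0.36120952 -0.5231641 ]
[ 0.64231124 -0.09749684  0.11842191] [ 0.62327685 -0.11755362  0.10511356]
```

View pics/s2.png

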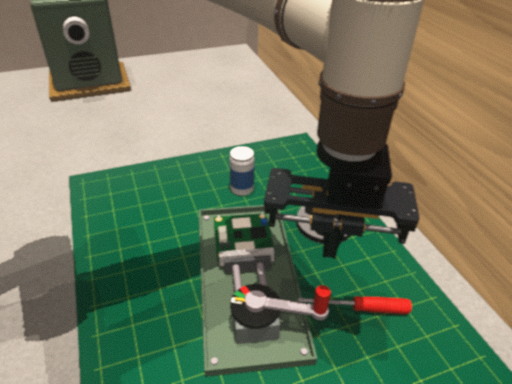

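The side view shows the board flat, the red grip at (322,298) and the closed fingers at (332,240), just beyond the grip. Lowering.

Request:
{"op": "drive_tool", "data": {
  "rows": [
    [0,2,4,-30,0,0,0],
    [0,0,0,-30,0,0,0],
    [0,0,0,-27,0,0,0],
    [0,0,0,0,0,0,0],
    [0,0,0,0,0,0,0]
  ]
}}

```text
time_s: 10.23
tcp_pos: [0.6506, -0.0736, 0.0986]
ee_rot: [[-0.484, -0.875, -0.005], [-0.875, 0.484, -0.001], [0.003, 0.004, -1.0]]
wrist_force: [0.1, -0.3, 0.7]
gripper_width: 0.003
gripper_force: 0.0
```

```bash
cat > arc.py <<'E'
# offset: pusher centre 20.5 mm behind the grip. usage: lever angle -> pusher TCP
from h import *
import sys
A=np.array([.5455,-.0560]);r=.1005;off=.0205
s=sense();p=s["tcp_pos"][:2];R=np.array(s["ee_rot"])
print(p,s["tcp_pos"][2],"yaw",np.arctan2(R[1,1],R[0,1]))
prev=p
for a in np.arange(-.50,-2.1,-.1):
    q=A+r*np.array([np.cos(a),np.sin(a)])+off*np.array([-np.sin(a),np.cos(a)])
    print(round(a,2),np.round(q,4),np.round((q-prev)*1000,1));prev=q
E
python3 arc.py
```

```text
[ 0.65060748 -0.07359738] 0.09857657422450367 yaw 2.6368899560942274
-0.5 [ 0.6435 -0.0862] [ -7.1 -12.6]
-0.6 [ 0.64   -0.0958] [-3.5 -9.6]
-0.7 [ 0.6356 -0.1051] [-4.4 -9.2]
-0.8 [ 0.6302 -0.1138] [-5.3 -8.7]
-0.9 [ 0.624 -0.122] [-6.2 -8.2]
-1.0 [ 0.6171 -0.1295] [-7.  -7.5]
-1.1 [ 0.6094 -0.1363] [-7.7 -6.8]
-1.2 [ 0.601  -0.1422] [-8.3 -6. ]
-1.3 [ 0.5921 -0.1474] [-8.9 -5.1]
-1.4 [ 0.5828 -0.1516] [-9.4 -4.2]
-1.5 [ 0.5731 -0.1548] [-9.7 -3.2]
-1.6 [ 0.5631 -0.1571] [-10.   -2.3]
-1.7 [ 0.5529 -0.1583] [-10.2  -1.2]
-1.8 [ 0.5426 -0.1585] [-10.3  -0.2]
-1.9 [ 0.5324 -0.1577] [-10.2   0.8]
-2.0 [ 0.5223 -0.1559] [-10.1   1.8]
```

Request:
{"op": "drive_tool", "data": {
  "rows": [
    [0,-3.5,-6.3,0,0,0,0],
    [0,-3.6,-6.3,0,0,0,0],
    [0,-1.7,-4.8,0,0,0,-0.05],
    [0,-1.8,-4.8,0,0,0,-0.05],
    [0,0,0,0,0,0,0]
  ]
}}

```text
time_s: 10.65
tcp_pos: [0.6419, -0.0975, 0.1025]
ee_rot: [[-0.572, -0.82, 0.004], [-0.82, 0.572, 0.001], [-0.003, -0.003, -1.0]]
wrist_force: [-0.4, 1.7, -0.2]
gripper_width: 0.003
gripper_force: 0.9
```

Request:
{"op": "drive_tool", "data": {
  "rows": [
    [0,-2.1,-4.7,0,0,0,-0.05],
    [0,-2.3,-4.5,0,0,0,-0.05],
    [0,-2.5,-4.4,0,0,0,-0.05],
    [0,-2.8,-4.3,0,0,0,-0.05],
    [0,0,0,0,0,0,0]
  ]
}}

```text
time_s: 11.07
tcp_pos: [0.6324, -0.1152, 0.1021]
ee_rot: [[-0.722, -0.692, 0.004], [-0.692, 0.722, 0.0], [-0.003, -0.003, -1.0]]
wrist_force: [0.6, 1.8, 1.7]
gripper_width: 0.005
gripper_force: 0.9
```

Request:
{"op": "drive_tool", "data": {
  "rows": [
    [0,-3.0,-4.2,0,0,0,-0.05],
    [0,-3.2,-4.0,0,0,0,-0.05],
    [0,-3.4,-3.8,0,0,0,-0.05],
    [0,-3.6,-3.7,0,0,0,-0.05],
    [0,0,0,0,0,0,0]
  ]
}}

```text
time_s: 11.48
tcp_pos: [0.6193, -0.1308, 0.1019]
ee_rot: [[-0.845, -0.535, 0.004], [-0.535, 0.845, -0.0], [-0.003, -0.002, -1.0]]
wrist_force: [0.7, 0.9, 1.2]
gripper_width: 0.006
gripper_force: 1.1
```

```bash
python3 arc.py|head -1
python3 - <<'E'
from h import *
c=cap("scene");P=pts(c);f=c["frame"].astype(int);cv2.imwrite("pics/s3.png",cv2.resize(c["frame"][70:190,110:270,::-1],(800,600)))
c=cap("side");P=pts(c);f=c["frame"].astype(int)
r=(f[...,0]>110)&(f[...,1]<70)&(f[...,2]<70)&(P[...,2]>.105)&(P[...,2]<.13)
if r.any():print(P[r].max(0),P[r].min(0))
E
```

```text
[ 0.61933501 -0.13082251] 0.10187751237034781 yaw 2.135683231046123
[ 0.60171884 -0.14029264  0.11776323] [ 0.59129361 -0.15121634  0.10762583]
```

View pics/s3.png

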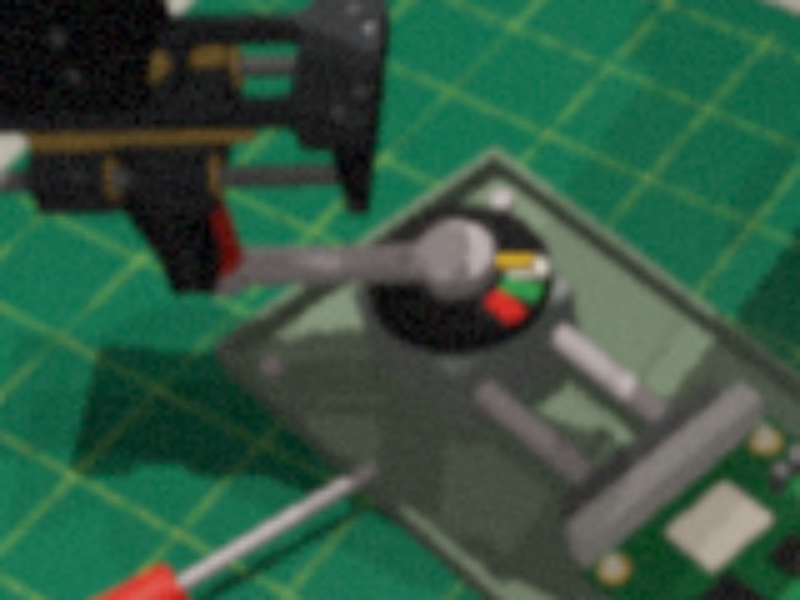

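The zoomed scene view shows the yellow pointer at (520,262) still at the white mark (545,265), with the green and red marks beyond it, so the lever isn't tight yet. I'll keep pushing along the arc in smaller steps.

Request:
{"op": "drive_tool", "data": {
  "rows": [
    [0,-3.7,-3.5,0,0,0,-0.05],
    [0,-3.9,-3.4,0,0,0,-0.05],
    [0,0,0,0,0,0,0]
  ]
}}

```text
time_s: 11.83
tcp_pos: [0.6112, -0.1376, 0.1009]
ee_rot: [[-0.894, -0.448, 0.002], [-0.448, 0.894, -0.0], [-0.001, -0.001, -1.0]]
wrist_force: [1.3, 2.7, 1.9]
gripper_width: 0.007
gripper_force: 1.3
```

Request:
{"op": "drive_tool", "data": {
  "rows": [
    [0,-4.1,-3.1,0,0,0,-0.05],
    [0,0,0,0,0,0,0]
  ]
}}

```text
time_s: 12.0
tcp_pos: [0.607, -0.1406, 0.1006]
ee_rot: [[-0.915, -0.404, 0.001], [-0.404, 0.915, -0.0], [-0.001, -0.001, -1.0]]
wrist_force: [2.0, 1.9, 1.0]
gripper_width: 0.003
gripper_force: 1.0
```

Request:
{"op": "drive_tool", "data": {
  "rows": [
    [0,-4.2,-2.9,0,0,0,-0.05],
    [0,0,0,0,0,0,0]
  ]
}}

```text
time_s: 12.17
tcp_pos: [0.6026, -0.1434, 0.1004]
ee_rot: [[-0.934, -0.358, 0.0], [-0.358, 0.934, -0.0], [-0.0, -0.0, -1.0]]
wrist_force: [1.2, 1.8, 0.7]
gripper_width: 0.006
gripper_force: 1.0
```

Request:
{"op": "drive_tool", "data": {
  "rows": [
    [0,-4.4,-2.7,0,0,0,-0.05],
    [0,0,0,0,0,0,0]
  ]
}}

```text
time_s: 12.33
tcp_pos: [0.5982, -0.1461, 0.1003]
ee_rot: [[-0.951, -0.311, 0.0], [-0.311, 0.951, -0.0], [-0.0, -0.0, -1.0]]
wrist_force: [2.4, 1.5, 0.9]
gripper_width: 0.007
gripper_force: 1.1
```

Request:
{"op": "drive_tool", "data": {
  "rows": [
    [0,-4.5,-2.4,0,0,0,-0.05],
    [0,0,0,0,0,0,0]
  ]
}}

```text
time_s: 12.5
tcp_pos: [0.5936, -0.1486, 0.1002]
ee_rot: [[-0.965, -0.263, 0.0], [-0.263, 0.965, -0.0], [0.0, -0.0, -1.0]]
wrist_force: [1.7, 1.6, 0.2]
gripper_width: 0.007
gripper_force: 1.0
```

Request:
{"op": "drive_tool", "data": {
  "rows": [
    [0,-4.6,-2.2,0,0,0,-0.05],
    [0,0,0,0,0,0,0]
  ]
}}

```text
time_s: 12.67
tcp_pos: [0.589, -0.1508, 0.1003]
ee_rot: [[-0.977, -0.214, -0.0], [-0.214, 0.977, -0.0], [0.0, -0.0, -1.0]]
wrist_force: [1.1, 1.6, 0.6]
gripper_width: 0.003
gripper_force: 1.0
```

Request:
{"op": "drive_tool", "data": {
  "rows": [
    [0,-4.7,-2.0,0,0,0,-0.05],
    [0,0,0,0,0,0,0]
  ]
}}

```text
time_s: 12.83
tcp_pos: [0.5843, -0.1528, 0.1003]
ee_rot: [[-0.986, -0.165, -0.0], [-0.165, 0.986, -0.0], [0.0, -0.0, -1.0]]
wrist_force: [1.8, 1.7, 2.0]
gripper_width: 0.004
gripper_force: 1.0
```

Request:
{"op": "drive_tool", "data": {
  "rows": [
    [0,-4.8,-1.7,0,0,0,-0.05],
    [0,0,0,0,0,0,0]
  ]
}}

```text
time_s: 13.0
tcp_pos: [0.5795, -0.1545, 0.1003]
ee_rot: [[-0.993, -0.116, -0.0], [-0.116, 0.993, -0.0], [0.0, -0.0, -1.0]]
wrist_force: [2.2, 1.3, 0.2]
gripper_width: 0.004
gripper_force: 1.1
```

Request:
{"op": "drive_tool", "data": {
  "rows": [
    [0,-4.9,-1.5,0,0,0,-0.05],
    [0,0,0,0,0,0,0]
  ]
}}

```text
time_s: 13.17
tcp_pos: [0.5746, -0.156, 0.1003]
ee_rot: [[-0.998, -0.066, -0.0], [-0.066, 0.998, -0.0], [0.0, -0.0, -1.0]]
wrist_force: [1.1, 1.5, 1.2]
gripper_width: 0.007
gripper_force: 1.1
```

Request:
{"op": "drive_tool", "data": {
  "rows": [
    [0,-4.9,-1.2,0,0,0,-0.05],
    [0,0,0,0,0,0,0]
  ]
}}

```text
time_s: 13.33
tcp_pos: [0.5697, -0.1573, 0.1003]
ee_rot: [[-1.0, -0.016, -0.0], [-0.016, 1.0, -0.0], [0.0, -0.0, -1.0]]
wrist_force: [1.6, -0.1, 1.9]
gripper_width: 0.004
gripper_force: 1.1
```

Request:
{"op": "drive_tool", "data": {
  "rows": [
    [0,-5,-1,0,0,0,-0.05],
    [0,0,0,0,0,0,0]
  ]
}}

```text
time_s: 13.5
tcp_pos: [0.5646, -0.1583, 0.1002]
ee_rot: [[-0.999, 0.034, -0.0], [0.034, 0.999, -0.0], [0.0, -0.0, -1.0]]
wrist_force: [2.0, 0.4, 1.0]
gripper_width: 0.003
gripper_force: 1.0
```

Request:
{"op": "drive_tool", "data": {
  "rows": [
    [0,-5,-0.7,0,0,0,-0.05],
    [0,0,0,0,0,0,0]
  ]
}}

```text
time_s: 13.67
tcp_pos: [0.5618, -0.1588, 0.1009]
ee_rot: [[-0.996, 0.083, 0.005], [0.083, 0.997, -0.0], [-0.005, 0.0, -1.0]]
wrist_force: [4.5, 0.1, 0.6]
gripper_width: 0.007
gripper_force: 2.6
```

Run:
```python
from h import *
c=cap("scene");cv2.imwrite("pics/s4.png",cv2.resize(c["frame"][70:190,110:270,::-1],(800,600)))
```

```text
(no output)
```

View pics/s4.png

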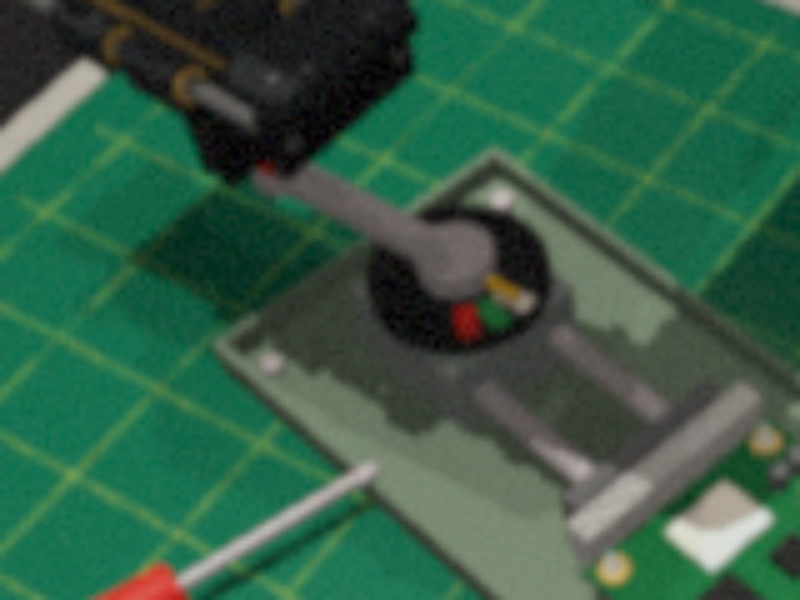

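The yellow pointer at (508,290) is still at the white mark, and the force has started to rise, so the clamp is now tight. I'll go on in small steps and watch for the force to drop at the click.

Request:
{"op": "drive_tool", "data": {
  "rows": [
    [0,-4,-0.3,0,0,0,-0.03],
    [0,0,0,0,0,0,0]
  ]
}}

```text
time_s: 13.88
tcp_pos: [0.5601, -0.159, 0.1013]
ee_rot: [[-0.994, 0.112, 0.01], [0.112, 0.994, -0.001], [-0.01, 0.001, -1.0]]
wrist_force: [9.0, 0.3, -1.9]
gripper_width: 0.008
gripper_force: 4.2
```

Request:
{"op": "drive_tool", "data": {
  "rows": [
    [0,-4,-0.1,0,0,0,-0.03],
    [0,0,0,0,0,0,0]
  ]
}}

```text
time_s: 14.05
tcp_pos: [0.5582, -0.1591, 0.1019]
ee_rot: [[-0.99, 0.141, 0.015], [0.141, 0.99, -0.001], [-0.015, 0.001, -1.0]]
wrist_force: [11.9, 0.3, -2.9]
gripper_width: 0.009
gripper_force: 5.8
```

Request:
{"op": "drive_tool", "data": {
  "rows": [
    [0,-4,0,0,0,0,-0.04],
    [0,0,0,0,0,0,0]
  ]
}}

```text
time_s: 14.22
tcp_pos: [0.5562, -0.1593, 0.1025]
ee_rot: [[-0.983, 0.18, 0.02], [0.18, 0.984, -0.002], [-0.02, 0.002, -1.0]]
wrist_force: [16.2, -0.1, -4.4]
gripper_width: 0.001
gripper_force: 7.3
```

The force is above the clutch's stated 9.5 N, so I'll look before pushing further.

Run:
```python
from h import *
s=sense();print(s["wrist_force"],s["moment"],s["joints"],s["tcp_pos"])
c=cap("side");a=cv2.resize(c["frame"][200:384,170:400,::-1],(500,400));
c=cap("scene");b=cv2.resize(c["frame"][80:160,130:230,::-1],(500,400))
cv2.imwrite("pics/s5.png",cv2.resize(np.hstack([a,b]),(800,320)))
```

```text
[16.21198052 -0.12149851 -4.42294231] [-0.29408294 -4.41571539  0.01171907] [   0.10477556   24.88305139  -17.34640835    0.14049332  -46.639121
 -100.58089007] [ 0.55624936 -0.15929506  0.10245178]
```

View pics/s5.png

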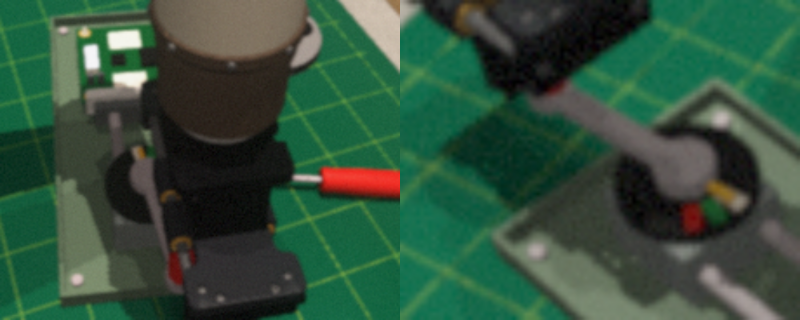

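```bash
cat > disc.py <<'E'
from h import *
c=cap("scene");P=pts(c);hsv=cv2.cvtColor(c["frame"],cv2.COLOR_RGB2HSV).astype(int);H,S,V=[hsv[...,i] for i in range(3)]
A=np.array([.5455,-.056])
d=np.hypot(P[...,0]-A[0],P[...,1]-A[1]);z=P[...,2]
near=(d<.045)&(z>.045)&(z<.075)
def rep(n,m):
    if m.sum()<3: print(n,m.sum());return
    q=P[m];x,y=(q[:,:2].mean(0)-A);print(n,m.sum(),"ang",round(np.arctan2(y,x),3),"r",round(np.hypot(x,y)*1000,1),"z",round(q[:,2].mean(),4))
rep("yellow",near&(H>15)&(H<32)&(S>110))
rep("green",near&(H>45)&(H<90)&(S>90))
rep("red",near&((H<8)|(H>172))&(S>120))
rep("white",near&(S<60)&(V>120)&(d>.028)&(P[...,1]>-.05))
dark=near&(V<60);q=P[dark][:,:2].astype(np.float32);print("disc",cv2.minEnclosingCircle(q*1000) if len(q) else None)
arm=(d>.03)&(d<.085)&(z>.06)&(z<.075)&(S<70);q=P[arm][:,:2]-A
print("arm",arm.sum(),np.arctan2(q[:,1].mean(),q[:,0].mean()))
hub=(z>.072)&(d<.03);print("hub",hub.sum(),P[hub].mean(0) if hub.any() else 0)
s=sense();p=s["tcp_pos"];print("tcp",p,s["wrist_force"],s["time_s"])
E
python3 disc.py
```

```text
yellow 33 ang 1.288 r 21.6 z 0.0595
green 56 ang 0.888 r 23.4 z 0.0571
red 54 ang 0.637 r 29.9 z 0.0574
white 10 ang 1.075 r 33.8 z 0.0535
disc ((546.9048461914062, -57.098812103271484), 41.41454315185547)
arm 158 -1.615312029952476
hub 395 [ 0.55197406 -0.0697258   0.18111214]
tcp [ 0.55624621 -0.15934127  0.10230148] [14.0737275  -1.36370199 -4.25296188] 14.3667
```

Request:
{"op": "drive_tool", "data": {
  "rows": [
    [0,-4,0,0,0,0,0],
    [0,0,0,0,0,0,0]
  ]
}}

```text
time_s: 14.53
tcp_pos: [0.5544, -0.1592, 0.1029]
ee_rot: [[-0.984, 0.179, 0.025], [0.179, 0.984, -0.002], [-0.024, 0.003, -1.0]]
wrist_force: [19.0, -0.7, -6.4]
gripper_width: 0.005
gripper_force: 9.0
```

```bash
python3 disc.py
```

```text
yellow 34 ang 1.427 r 20.9 z 0.0595
green 50 ang 1.036 r 22.8 z 0.0573
red 47 ang 0.639 r 30.3 z 0.0573
white 11 ang 1.02 r 34.2 z 0.0528
disc ((547.0992431640625, -56.18343734741211), 40.58631896972656)
arm 163 -1.6267033784256961
hub 416 [ 0.55079487 -0.06980489  0.18152725]
tcp [ 0.55431842 -0.15914798  0.10277923] [17.97762281 -0.33358152 -6.64085264] 14.5833
```

Run:
```python
from h import *
c=cap("wrist");cv2.imwrite("pics/w6.png",c["frame"][...,::-1])
c=cap("side");P=pts(c);f=c["frame"].astype(int)
r=(f[...,0]>90)&(f[...,1]<70)&(f[...,2]<70)&(P[...,2]>.065)&(P[...,2]<.13)&(P[...,0]<.65)&(P[...,1]<-.1)
print(r.sum(),P[r].max(0),P[r].min(0))
```

```text
45 [ 0.52990128 -0.15615804  0.10398525] [ 0.52553663 -0.16529837  0.06882072]
```

View pics/w6.png

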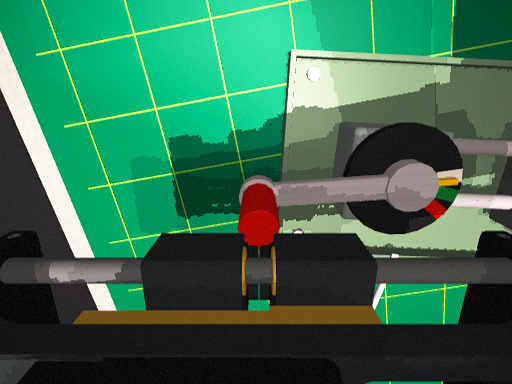

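The wrist view shows the yellow pointer at (448,182), between the white mark (452,174) and the green mark (450,192). That is a slip of about 0.17 rad, just short of the click, so I'll take 2 mm steps.

Request:
{"op": "drive_tool", "data": {
  "rows": [
    [0,-2,0,0,0,0,0],
    [0,0,0,0,0,0,0]
  ]
}}

```text
time_s: 14.85
tcp_pos: [0.5534, -0.1591, 0.103]
ee_rot: [[-0.984, 0.178, 0.026], [0.178, 0.984, -0.002], [-0.026, 0.003, -1.0]]
wrist_force: [19.6, -0.3, -6.2]
gripper_width: 0.005
gripper_force: 9.7
```

Request:
{"op": "drive_tool", "data": {
  "rows": [
    [0,-2,0.1,0,0,0,0],
    [0,0,0,0,0,0,0]
  ]
}}

```text
time_s: 15.02
tcp_pos: [0.5524, -0.159, 0.1032]
ee_rot: [[-0.984, 0.178, 0.029], [0.178, 0.984, -0.002], [-0.029, 0.003, -1.0]]
wrist_force: [21.7, 0.6, -7.3]
gripper_width: 0.002
gripper_force: 10.6
```

Request:
{"op": "drive_tool", "data": {
  "rows": [
    [0,-2,0.1,0,0,0,0],
    [0,0,0,0,0,0,0]
  ]
}}

```text
time_s: 15.18
tcp_pos: [0.5513, -0.1589, 0.1034]
ee_rot: [[-0.984, 0.178, 0.031], [0.178, 0.984, -0.002], [-0.031, 0.003, -1.0]]
wrist_force: [22.9, -0.3, -8.8]
gripper_width: 0.005
gripper_force: 11.4
```

Request:
{"op": "drive_tool", "data": {
  "rows": [
    [0,-2,0.1,0,0,0,0],
    [0,0,0,0,0,0,0]
  ]
}}

```text
time_s: 15.35
tcp_pos: [0.5503, -0.1587, 0.1036]
ee_rot: [[-0.984, 0.178, 0.033], [0.178, 0.984, -0.002], [-0.033, 0.004, -0.999]]
wrist_force: [25.6, -0.8, -9.4]
gripper_width: 0.006
gripper_force: 12.3
```

```bash
cat > g.py <<'E'
from h import *
c=cap("wrist");P=pts(c);hsv=cv2.cvtColor(c["frame"],cv2.COLOR_RGB2HSV).astype(int);H,S,V=[hsv[...,i] for i in range(3)]
A=np.array([.5455,-.056]);d=np.hypot(P[...,0]-A[0],P[...,1]-A[1]);z=P[...,2];near=(d<.045)&(z>.04)&(z<.08)
hub=(z>.068)&(d<.03)&(z<.09)
if hub.sum()>50:
    A=np.array(cv2.minEnclosingCircle((P[hub&(d<.02)][:,:2]*1000).astype(np.float32))[0])/1000;print("hub",A)
for n,m in (("yellow",(H>15)&(H<32)&(S>110)),("green",(H>45)&(H<90)&(S>90)),("red",((H<8)|(H>172))&(S>120)),("white",(S<60)&(V>120)&(d>.026)&(P[...,1]>-.045)&(d<.04))):
    m=m&near
    if m.sum()>3:
        x,y=P[m][:,:2].mean(0)-A;print(n,m.sum(),round(np.arctan2(y,x),3),round(np.hypot(x,y)*1000,1))
arm=(d>.03)&(d<.085)&(z>.06)&(z<.078)&(S<90);q=P[arm][:,:2]-A
print("arm",arm.sum(),np.arctan2(q[:,1].mean(),q[:,0].mean()))
s=sense();print(s["tcp_pos"],s["wrist_force"])
E
python3 g.py
```

```text
hub [ 0.54518762 -0.05721329]
yellow 156 1.433 27.9
green 278 1.139 29.0
red 246 0.751 32.7
white 176 1.555 34.5
arm 2086 -1.739120573231022
[ 0.55016358 -0.1587477   0.10359831] [24.99075987 -1.12383789 -9.04607146]
```

Request:
{"op": "drive_tool", "data": {
  "rows": [
    [0,0,0,0,0,0,0],
    [0,0,0,0,0,0,0],
    [0,0,0,0,0,0,0],
    [0,0,0,0,0,0,0],
    [0,0,0,0,0,0,0]
  ]
}}

```text
time_s: 15.82
tcp_pos: [0.5498, -0.1588, 0.1035]
ee_rot: [[-0.984, 0.178, 0.031], [0.178, 0.984, -0.002], [-0.031, 0.003, -1.0]]
wrist_force: [23.4, -0.4, -8.2]
gripper_width: 0.005
gripper_force: 11.9
```

```bash
python3 g.py
```

```text
hub [ 0.54518079 -0.05722025]
yellow 155 1.431 27.5
green 279 1.155 27.6
red 245 0.75 33.2
white 183 1.552 34.3
arm 2111 -1.7448175402355033
[ 0.54974943 -0.15878402  0.10343628] [23.85922291 -0.19228545 -9.90511068]
```

Request:
{"op": "drive_tool", "data": {
  "rows": [
    [0,-2,0.2,0,0,0,-0.02],
    [0,0,0,0,0,0,0],
    [0,0,0,0,0,0,0]
  ]
}}

```text
time_s: 16.12
tcp_pos: [0.5486, -0.1587, 0.1037]
ee_rot: [[-0.98, 0.197, 0.033], [0.197, 0.98, -0.003], [-0.033, 0.004, -0.999]]
wrist_force: [25.2, -1.0, -8.8]
gripper_width: 0.002
gripper_force: 12.7
```

Request:
{"op": "drive_tool", "data": {
  "rows": [
    [0,-2,0.2,0,0,0,-0.02],
    [0,0,0,0,0,0,0],
    [0,0,0,0,0,0,0]
  ]
}}

```text
time_s: 16.37
tcp_pos: [0.5473, -0.1587, 0.104]
ee_rot: [[-0.976, 0.216, 0.035], [0.216, 0.976, -0.003], [-0.035, 0.005, -0.999]]
wrist_force: [26.4, -1.1, -10.5]
gripper_width: 0.005
gripper_force: 13.2
```

```bash
python3 g.py; python3 -c "
from h import *
s=sense();print(s['moment'],s['wrist_force'],s['effort'],s['joints'])"
```

```text
hub [ 0.54536652 -0.05740974]
yellow 159 1.414 27.7
green 276 1.141 29.9
red 252 0.756 32.6
white 191 1.557 34.2
arm 2124 -1.7732127977697891
[ 0.54720361 -0.15874137  0.10391701] [26.4252877  -1.89575625 -9.10456689]
[-0.85152318 -7.52918053 -0.10581717] [26.4252877  -1.89575625 -9.10456689] [ -2.80413844 -40.0865221    2.77931392   1.07011098  -7.56351292
   0.09211958] [   0.20640381   23.71660973  -19.18016578    0.25685211  -45.12438021
 -102.89017032]
```

The forces fit a single contact on the lever, and slip is now about 0.16–0.18 rad. A few more millimetres should do it, one small step at a time.

Request:
{"op": "drive_tool", "data": {
  "rows": [
    [0,-2,0.3,0,0,0,-0.02],
    [0,0,0,0,0,0,0]
  ]
}}

```text
time_s: 16.58
tcp_pos: [0.546, -0.1586, 0.1042]
ee_rot: [[-0.971, 0.236, 0.037], [0.236, 0.972, -0.004], [-0.036, 0.005, -0.999]]
wrist_force: [27.3, -3.0, -9.9]
gripper_width: 0.004
gripper_force: 13.8
```

Request:
{"op": "drive_tool", "data": {
  "rows": [
    [0,-2,0.3,0,0,0,-0.02],
    [0,0,0,0,0,0,0]
  ]
}}

```text
time_s: 16.75
tcp_pos: [0.5279, -0.1577, 0.0999]
ee_rot: [[-0.965, 0.26, -0.001], [0.26, 0.966, 0.0], [0.001, 0.0, -1.0]]
wrist_force: [1.7, 0.8, 0.4]
gripper_width: 0.004
gripper_force: 1.6
```

The force dropped from 27 N to under 2 N, which is the first click. Backing off and checking.

Request:
{"op": "drive_tool", "data": {
  "rows": [
    [0,10,-2.5,0,0,0,0],
    [0,15,-4,0,0,0,0],
    [0,0,0,0,0,0,0]
  ]
}}

```text
time_s: 17.0
tcp_pos: [0.5531, -0.165, 0.0994]
ee_rot: [[-0.966, 0.26, -0.002], [0.26, 0.966, -0.001], [0.002, -0.001, -1.0]]
wrist_force: [1.1, -0.2, -0.2]
gripper_width: 0.004
gripper_force: 0.0
```

```bash
python3 g.py
```

```text
hub [ 0.5449361  -0.05684706]
yellow 149 1.117 24.7
green 210 1.146 25.6
red 284 0.748 32.6
white 274 1.525 33.3
arm 2296 -1.9959258402466935
[ 0.55177428 -0.16472296  0.09916365] [-0.74581369  0.11951642  0.53466228]
```

Request:
{"op": "drive_tool", "data": {
  "rows": [
    [0,0,0,35,0,0,0],
    [0,0,0,40,0,0,0],
    [0,0,0,40,0,0,0],
    [0,0,-40,0,0,0,0],
    [0,0,-40,0,0,0,0]
  ]
}}

```text
time_s: 17.47
tcp_pos: [0.5528, -0.2437, 0.2185]
ee_rot: [[-0.966, 0.257, 0.004], [0.257, 0.966, -0.0], [-0.004, 0.001, -1.0]]
wrist_force: [0.2, -0.5, -0.7]
gripper_width: 0.005
gripper_force: 0.0
```

Request:
{"op": "drive_tool", "data": {
  "rows": [
    [0,0,-40,0,0,0,0],
    [0,0,-40,0,0,0,0],
    [0,0,-40,0,0,0,0],
    [0,0,0,0,0,0,0],
    [0,0,0,0,0,0,0]
  ]
}}

```text
time_s: 17.88
tcp_pos: [0.5503, -0.3658, 0.2133]
ee_rot: [[-0.964, 0.266, -0.004], [0.266, 0.964, 0.002], [0.005, 0.001, -1.0]]
wrist_force: [-0.1, 0.4, -1.2]
gripper_width: 0.006
gripper_force: 0.0
```

```bash
python3 disc.py
python3 - <<'E'
from h import *
c=cap("scene");a=cv2.resize(c["frame"][80:230,120:320,::-1],(800,600));cv2.imwrite("pics/f.png",a);P=pts(c)
for u,v in ((252,176),(276,193)): print(np.round(np.median(P[v-3:v+4,u-3:u+4],(0,1)),4))
E
```

```text
yellow 25 ang 1.056 r 25.2 z 0.0604
green 27 ang 1.121 r 35.8 z 0.0567
red 50 ang 0.712 r 31.2 z 0.0573
white 42 ang 1.359 r 31.9 z 0.0535
disc ((545.7477416992188, -56.381351470947266), 40.915863037109375)
arm 146 -1.9470084016600397
hub 1 [ 0.54903637 -0.07025379  0.07228309]
tcp [ 0.55084234 -0.36448806  0.21373592] [ 0.30798313 -0.51826341 -0.02350089] 17.9333
[0.5853 0.0963 0.0216]
[0.5955 0.1589 0.0214]
```

View pics/f.png

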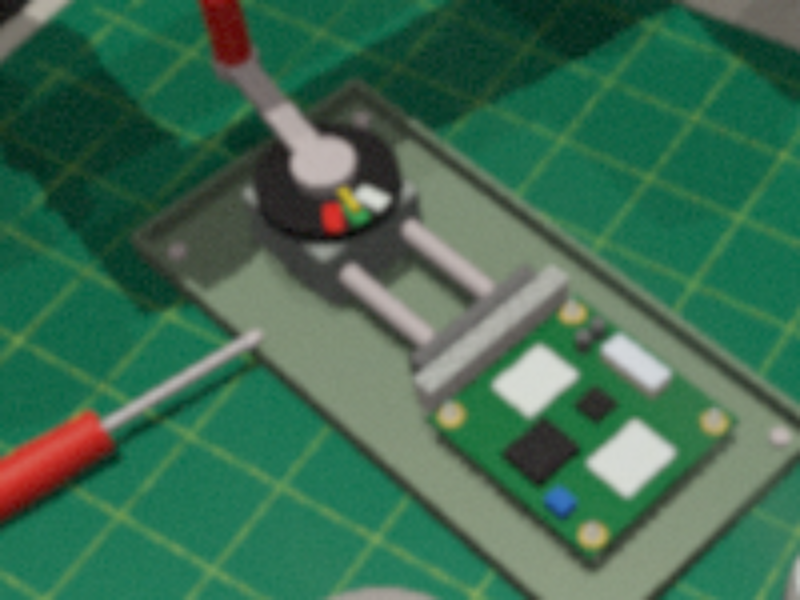

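The final view shows the yellow pointer at (348,200) on the green mark (355,212). Both board sides are down, at about 21.5 mm in the scene camera, and the arm is clear.

```bash
python3 -c "
from station import *
print(finish_job())"
```

```text
the job is handed in; nothing more can be done
None
```

The board is clicked home on both sides, the clamp is tightened to its first click (pointer on the green mark) and let go, and the job is handed in. The clutch needed about 27 N, not the stated 9.5 N, and the screwdriver, reel and spray can were not touched.

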